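# Load an instrument cassette on the sloped draining stand

## Robot

A 7-joint arm with a two-finger parallel gripper is mounted at the origin on the work surface. World frame = base frame: x ahead of the robot, y to its left, z up, the work surface at z = 0. Lengths are in m, angles in rad, forces in N, time in s.
With the tool pointing down it reaches from about 0.4 to 0.85 m from the base axis. Payload 4.5 kg.
Tool frame: the origin (TCP) lies between the finger pads; the fingertips stand 11 mm ahead of it and the grasp point (between the pads) lies 8 mm behind it (r.tip_reach is the distance from the TCP to the fingertips, in m); x points along the fingers, y is the direction in which the jaws open and shut, and the axes are right-handed (so a half turn about x gives the same grasp; the last joint's range is limited). The gripper opens to 88 mm and grips with 3 to 60 N. Pads are 18 mm wide; open, the fingers measure 123 mm over their backs; the gripper's body (75 mm by 187 mm) begins 45 mm behind the grasp point.
Start: joints at [1.168, 0.689, -0.195, 1.565, 0.157, 0.902, -0.215], TCP at [0.264, -0.566, 0.25] pointing down, gripper open.
Joint ranges: [-3.01, 3.01], [-0.46, 2.08], [-1.47, 1.51], [0.13, 2.56], [-1, 4.14], [0.04, 2.09], [-2.66, 2.66]. Speed limits (rad/s): [2.57, 2.57, 3.14, 3.14, 3.14, 3.14, 3.14].

## Interface

Orientations are given as a unit quaternion [x, y, z, w].
In Python, from plant import r gives the robot as it stands.
- The arm moves only by the tool drive_tool, never from a script. Its argument "deltas" is a list of rows, each a list of 3 entries, a list of its own where there are three numbers: the turn, a rotation vector about the tool's x, y, z in degrees, then the shift along the tool's x, y, z in cm, then the finger opening in cm, from 0 to 8.81. A call has 1 to 12 rows; each row shifts and turns the commanded pose from where the row before left it, along the tool's axes as they then stand; what a row does not reach is not made up. A row lasts 1/12 s, in which the tool goes at most 41.7 mm and 7.16 degrees, less where a joint would pass 70% of its speed; a pose out of reach is approached as far as the arm can. A call is refused whole if a number of a shift passes 4.17 or a number of a turn 7.16, either way. A call with a gripper value outside its range is refused whole. The fingers move at their own pace and stop on an object; "force" is the grip in N (left out, the last holds). Time passes only in rows, so rows that do not move let the fingers close. It gives the time, the measured TCP pose, the force and the opening at its end, in the units of the state.
- r.get_state(): the state, without advancing time (a new reading comes with each control period).
- r.snapshot(name): name is "scene" or "side" or "wrist"; returns a dict with "color" (384x512x3 uint8, red, green, blue), "fov_y" (degrees; the focal length in pixels is half the picture's height over the tangent of half this angle, whatever the lens; pixels are square), "cx", "cy" (the principal point, pixels), "k1" (the pictures are not rectified: a ray, as slopes to the right and down, at radius r is drawn at 1 + k1 r^2 times it, then the intrinsics apply), "extrinsics" (4x4, takes a point from world to camera coordinates); the wrist camera has in their place "tool_from_camera" (4x4, takes a point from camera to tool coordinates, whose origin is the TCP and whose axes are the tool frame's). Camera axes: x right, y up, looking along -z (the intrinsics and any distortion apply to the point x, -y, -z); pixel columns grow to the right and rows downward; lengths in m; the calibration is good to about 2 mm. A picture is of the moment at which its call begins: read the wrist's pose just before it. There is no depth.
- r.finish_job(): hands the job in, once; it reports no verdict.
The state is a dict: "clock": time; "q": joint angles; "qd": joint speeds; "joint_torque": joint torques, N m; "tool_pos": TCP position; "eef_rot": TCP orientation; "contact_force": force on the tool from outside, world axes, zero at the start; "moment": the same for the moment, N m; "opening": opening from 0.0 (shut) to 1.0 (fully open).
Only numpy, scipy, OpenCV 4.12 (cv2) and the standard library are available. Lean on these libraries where they do the work, as an engineer would, in place of code of your own. Each camera call takes 0.05 s, during which the arm holds its last target. There are 200 camera calls.

## Task

Lift the washed steel instrument cassette with the green handle from the table, set it down at the open low end of the sloped draining stand and let go of it there. Then push it up the slope, flat on the deck between the blue guides, until it meets the red spring buffer at the top and the buffer gives by about half its few millimetres of travel; press gently and never drive the buffer near its end. Back away and leave the cassette resting flat and square against the buffer; keep it upright throughout and do not shift the other things on the table.

Things in the scene. Friction and masses are not known exactly. Their poses are not given: they have to be found in the camera images.
- cassette: closed steel box 130 x 80 x 30 mm (x, y, z), 0.36 to 0.6 kg, with a green bar handle on its lid: bar 70 mm long along x, 14 mm wide along y, at heights 50 to 62 mm, 20 mm free under it between posts 28 mm either side of the middle. Origin: centre of the underside; x along its length, z up. Both ends are alike: it may be loaded either way round
- other_cassette: the same cassette with an ORANGE handle; not wanted, leave it alone. Origin: centre of the underside
- deck: sloped aluminium plate of the draining stand, 380 (x) x 140 (y) mm. Origin: centre of its upper surface, 50 mm above the table; x uphill along the surface, z normal to it; slope 0.14 rad. Blue guides 20 mm high: inner faces at y = +-46 mm from x = 0 to 190 mm, flaring to y = +-62 mm at x = -42 mm. Friction holds a cassette on the slope; sliding it up takes about 2 to 6 N
- stop: blue cross block fixed at the deck's top, 20 (x) x 104 (y) x 36 mm (z). Origin: centre of its underside; axes as the deck, x uphill. It carries the red spring buffer on its downhill side (see pad_axis)
- green_sprayer: spray bottle with green head, 68 mm diameter, 200 mm tall, beside the stand's high end; leave it. Origin: centre of the underside
- white_sprayer: clear spray bottle with white head, 68 mm diameter, 200 mm tall, beside the stand's high end; leave it. Origin: centre of the underside
- bowl: steel bowl, 100 mm across, 40 mm high; leave it. Origin: centre of the underside
- tumbler: yellow tumbler, 83 mm across, 160 mm tall; leave it. Origin: centre of the underside
- foot (a point): point on the surface of the deck's open low end, 120 mm downhill of the deck's origin and 70 mm from the low edge: where the middle of the cassette's underside is to be set down (a few cm either way along the slope does not matter); axes as the deck
- pad_axis (a point): point on the stop block's downhill face, 18 mm above the deck, where the brass screw of the red buffer (pad 52 x 24 mm) comes out. The pad's face stands 18 to 58 mm downhill of this point, set by hand, different each time, NOT measured: feel for it. It gives 6 mm in all, 2 N per mm from 0 to 12 N, then is solid; a good seat presses it with 4 to 9 N, then it eases back a little when let go
Not all that is in view belongs to the job. What is shaped like the cassette but brown or pink is not meant.

How it is judged:
On the way, in this order (a step that is already met when the one before it is completed fails the run):
1. the green-handled cassette lies flat on the open low end of the deck, let go (x of cassette in the frame of deck between -0.19 and -0.045 m and z of cassette in the frame of deck between -0.005 and 0.005 m and angle between the z axis of cassette and the z axis of deck, either way round below 0.04 rad and contact force between the fingers and cassette below 0.1 N and linear speed of cassette below 0.01 m/s), for 0.2 s.
2. it is slid, flat on the deck, through the mouth of the guides (x of cassette in the frame of deck between -0.02 and 0.03 m and z of cassette in the frame of deck below 0.005 m and angle between the z axis of cassette and the z axis of deck, either way round below 0.04 rad).
3. it presses the spring buffer with at least 4 N (contact force between cassette and stop above 4 N), for 0.15 s.
At the end, for the whole second after the job is handed in: The green-handled cassette, let go and still, lies flat on the deck (within 4 mm and 0.03 rad), square to it within 0.06 rad, and still touches the spring buffer (more than 0.2 N) (contact force between cassette and stop above 0.2 N and z of cassette in the frame of deck below 0.004 m and angle between the z axis of cassette and the z axis of deck, either way round below 0.03 rad and angle between the x axis of cassette and the x axis of deck, either way round below 0.06 rad and contact force between the fingers and cassette below 0.1 N and linear speed of cassette below 0.005 m/s).
It fails at once if the buffer is driven nearly solid (cassette presses the stop with more than 10.5 N) (contact force between cassette and stop above 10.5 N).
It fails at once if the cassette is tipped more than 0.6 rad (angle between cassette's own z axis and vertical above 0.6 rad).
It fails at once if the orange-handled cassette is shifted by more than 20 mm (distance of other_cassette from where it was at the start of the episode above 0.02 m).
It fails at once if a sprayer, the bowl or the tumbler is shifted by more than 30 mm (distance of any of green_sprayer, white_sprayer, bowl, tumbler from where it was at the start of the episode above 0.03 m).
It also fails if it takes over 69 s, if anything falls off the work surface, if the arm or the gripper's body presses on something with over 40 N, if the wrist force passes 120 N, or if a joint passes its speed limit or range.

## Working session

There is one attempt and no reset: what is moved stays moved. The work goes in short steps, Python scripts to look and compute and a tool call to move; the robot and the scene stay as the last step left them, time stands still between calls to the robot, and variables do not carry over. Pictures are saved under pics/ and viewed, about 8 in all and at most 12, crops included, and the job is handed in when it is done.

Besides the shell and the picture viewer there is one more tool, called as name(argument=value, ...), one argument or row to a line, values as JSON. drive_tool: Moves the arm, as the interface text tells. Its arguments: {"type":"object","properties":{"deltas":{"type":"array","items":{"type":"array"}},"force":{"type":"number"}},"required":["deltas"]}

```bash
mkdir -p pics; cat > h.py <<'E'
import numpy as np, cv2
from scipy.spatial.transform import Rotation as R
from plant import r
def cam(name):
    st=r.get_state(); s=r.snapshot(name)
    if 'extrinsics' in s: E=np.array(s['extrinsics'])
    else:
        T=np.eye(4); T[:3,:3]=R.from_quat(st['eef_rot']).as_matrix(); T[:3,3]=st['tool_pos']
        E=np.linalg.inv(T@np.array(s['tool_from_camera']))
    f=192/np.tan(np.radians(s['fov_y'])/2)
    c=dict(E=E,K=np.array([[f,0,s['cx']],[0,f,s['cy']],[0,0,1]]),D=np.array([s['k1'],0,0,0.]),img=s['color'])
    return c
def proj(c,P):
    P=np.atleast_2d(P); p=(c['E'][:3,:3]@P.T).T+c['E'][:3,3]; p=p*[1,-1,-1]
    return cv2.projectPoints(p,np.zeros(3),np.zeros(3),c['K'],c['D'])[0][:,0]
def pix(c,uv,z):
    uv=np.array(uv,float).reshape(-1,1,2); n=cv2.undistortPoints(uv,c['K'],c['D'])[:,0]
    d=np.c_[n[:,0],-n[:,1],-np.ones(len(n))]@c['E'][:3,:3]; o=-c['E'][:3,:3].T@c['E'][:3,3]
    return o+d*((z-o[2])/d[:,2])[:,None]
def save(c,fn,s=1):
    cv2.imwrite('pics/'+fn,cv2.resize(c['img'][:,:,::-1],None,fx=s,fy=s,interpolation=cv2.INTER_CUBIC))
E
python3 - <<'E'
from h import *
import pickle
for n in ['scene','side','wrist']:
    c=cam(n); pickle.dump(c,open(n+'0.pkl','wb')); save(c,n+'0.png',1.5)
    print(n,np.linalg.inv(c['E'])[:3,3].round(3),c['K'][0,0],c['D'][0])
print(r.get_state())
E
```

```text
scene [ 1.134 -0.285  0.924] 368.9379447444474 -0.10508914373289871
side [0.162 0.945 1.101] 435.62578892063635 -0.009939886410331146
wrist [ 0.337 -0.532  0.385] 309.4473879049996 -0.04250457752533846
{'clock': 0.15, 'q': array([ 1.16777459,  0.68978124, -0.1945387 ,  1.56605821,  0.15726388,
        0.90248695, -0.21506998]), 'qd': array([-0.00064254, -0.00180555, -0.0014322 , -0.00350783, -0.00087174,
        0.00092338, -0.00185265]), 'joint_torque': array([-1.65390982e-03, -5.27859163e+01, -1.26864541e+00, -1.53584647e+01,
       -5.25238656e-02,  3.90381378e-03,  1.06162561e-04]), 'tool_pos': array([ 0.26421027, -0.56592002,  0.24911333]), 'eef_rot': array([-0.69017756, -0.15370126,  0.6904266 , -0.15278079]), 'contact_force': array([-0.23731645,  0.47722124, -0.03508496]), 'moment': array([-0.00442755,  0.02773556, -0.00986798]), 'opening': 0.9994030264154854}
```

View pics/scene0.png

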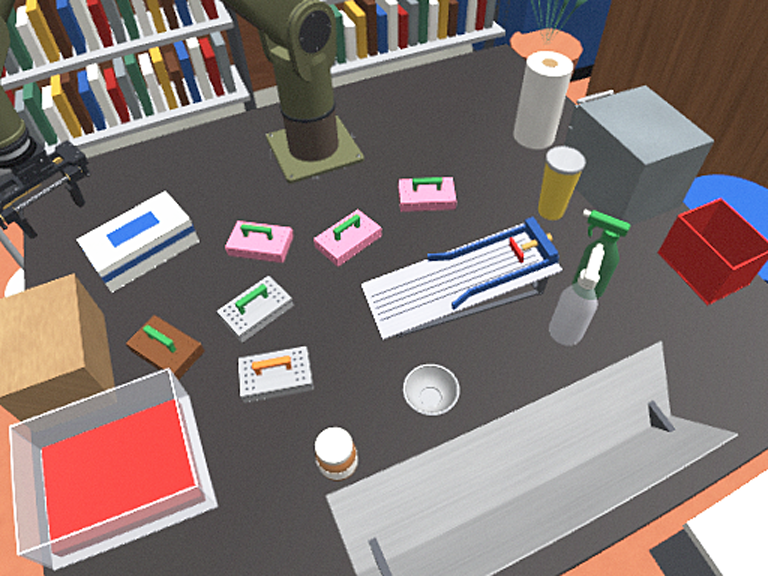

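View pics/side0.png

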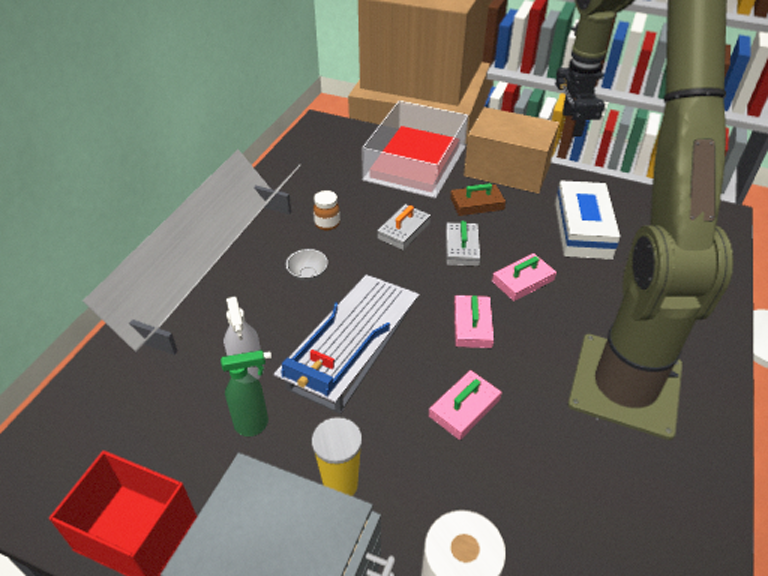

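```bash
cat > fit.py <<'E'
from h import *
import pickle
from scipy.optimize import least_squares
S=pickle.load(open('scene0.pkl','rb')); D=pickle.load(open('side0.pkl','rb'))
def deckT(p):
    T=np.eye(4); T[:3,:3]=R.from_euler('ZY',[p[2],-0.14]).as_matrix(); T[:3,3]=[p[0],p[1],.05]; return T
L=[(S,(363,282),(-.19,.07,0)),(S,(383,338),(-.19,-.07,0)),(S,(561,268),(.19,-.07,0)),
(D,(419,295),(-.19,.07,0)),(D,(366,276),(-.19,-.07,0)),(D,(276,374),(.19,-.07,0)),(D,(333,404),(.19,.07,0))]
def res(p):
    T=deckT(p); return np.concatenate([proj(c,T[:3,:3]@np.array(X)+T[:3,3])[0]-np.array(u)/1.5 for c,u,X in L])
s=least_squares(res,[.6,.1,1.5]); print('deck',s.x.round(4),'\n',s.fun.reshape(-1,2).round(1))
T=deckT(s.x); foot=T@[-.12,0,0,1]; pad=T@[.18,0,.018,1]; print('foot',foot.round(4),'high',pad.round(4)); np.save('deck.npy',s.x)
def green(c,box):
    h=cv2.cvtColor(c['img'],cv2.COLOR_RGB2HSV); m=cv2.inRange(h,(45,120,60),(80,255,255)); k=np.zeros_like(m); x0,y0,x1,y1=[int(v/1.5) for v in box]; k[y0:y1,x0:x1]=m[y0:y1,x0:x1]
    return k
for c,b in ((S,(225,275,285,318)),(D,(445,215,485,255))):
    m=green(c,b); ys,xs=np.nonzero(m); w=pix(c,np.c_[xs,ys],.058); print(len(xs),w.mean(0).round(4)); 
    u,sv,vt=np.linalg.svd(w-w.mean(0)); print('yaw',np.degrees(np.arctan2(vt[0,1],vt[0,0])))
for n,uv in dict(bowl=(432,395),bottle=(572,335),tumb=(553,212),orange=(275,385)).items(): print(n,pix(S,np.array(uv)/1.5,0)[0].round(3))
E
python3 fit.py; python3 -c "
from h import *
s=r.get_state();print(R.from_quat(s['eef_rot']).as_matrix().round(3))"
```

```text
deck [0.5643 0.1189 1.4795] 
 [[-1.1 -0.4]
 [ 0.1 -1.1]
 [ 1.3 -0.5]
 [ 0.  -0.3]
 [-0.3 -0.6]
 [-2.   0.3]
 [ 1.5 -1.3]]
foot [5.535e-01 6.000e-04 3.330e-02 1.000e+00] high [0.5804 0.2939 0.0929 1.    ]
123 [ 0.4468 -0.2816  0.058 ]
yaw 111.1377938652859
54 [ 0.4403 -0.275   0.058 ]
yaw -72.31352080612197
bowl [ 0.755 -0.04   0.   ]
bottle [0.757 0.269 0.   ]
tumb [0.46  0.429 0.   ]
orange [ 0.617 -0.295  0.   ]
[[-0.001  0.423 -0.906]
 [ 0.001 -0.906 -0.423]
 [-1.    -0.001  0.   ]]
```

drive_tool(
  deltas=[
    [[-7, 0, 0], [0, 0, 0], 8.8],
    [[-7, 0, 0], [0, 0, 0], 8.8],
    [[-7, 0, 0], [0, 0, 0], 8.8],
    [[-7, 0, 0], [0, 0, 0], 8.8],
    [[-7, 0, 0], [0, 0, 0], 8.8],
    [[-7, 0, 0], [0, 0, 0], 8.8],
    [[-7, 0, 0], [0, 0, 0], 8.8],
    [[-7, 0, 0], [0, 0, 0], 8.8],
    [[-7, 0, 0], [0, 0, 0], 8.8],
    [[-7, 0, 0], [0, 0, 0], 8.8],
    [[-7, 0, 0], [0, 0, 0], 8.8],
    [[-7, 0, 0], [0, 0, 0], 8.8],
  ],
)

```text
clock: 1.15
tool_pos: [0.2641, -0.5662, 0.2494]
eef_rot: [0.409, 0.577, -0.409, 0.577]
contact_force: [-0.6, 0.7, -0.6]
opening: 0.996
```

drive_tool(
  deltas=[
    [[0, 0, 0], [0.2, 2.2, -1.8], 8.8],
    [[0, 0, 0], [0.2, 2.2, -1.8], 8.8],
    [[0, 0, 0], [0.2, 2.2, -1.8], 8.8],
    [[0, 0, 0], [0.2, 2.2, -1.8], 8.8],
    [[0, 0, 0], [0.2, 2.2, -1.8], 8.8],
    [[0, 0, 0], [0.2, 2.2, -1.8], 8.8],
    [[0, 0, 0], [0.2, 2.2, -1.8], 8.8],
    [[0, 0, 0], [0.2, 2.2, -1.8], 8.8],
    [[0, 0, 0], [0.2, 2.2, -1.8], 8.8],
    [[0, 0, 0], [0.2, 2.2, -1.8], 8.8],
    [[0, 0, 0], [0.2, 2.2, -1.8], 8.8],
    [[0, 0, 0], [0.2, 2.2, -1.8], 8.8],
  ],
)

```text
clock: 2.15
tool_pos: [0.444, -0.2749, 0.2255]
eef_rot: [0.41, 0.576, -0.411, 0.576]
contact_force: [0.1, 0.2, -1.1]
opening: 0.999
```

drive_tool(
  deltas=[
    [[0, 0, 0], [0, 0, 0], 8.8],
    [[0, 0, 0], [0, 0, 0], 8.8],
    [[0, 0, 0], [0, 0, 0], 8.8],
  ],
)

```text
clock: 2.4
tool_pos: [0.443, -0.2767, 0.2255]
eef_rot: [0.41, 0.576, -0.411, 0.576]
contact_force: [0.6, 0.3, -0.1]
opening: 1.001
```

```bash
cat >> h.py <<'E'
def tool():
    s=r.get_state(); return R.from_quat(s['eef_rot']).as_matrix(),s['tool_pos'],s
def go(P,Rg):
    "tool-frame turn (deg, first) and shift (cm, in axes after the turn) to a goal"
    M,p,s=tool(); rv=np.degrees(R.from_matrix(M.T@Rg).as_rotvec()); sh=Rg.T@(np.array(P)-p)*100
    print('t',round(s['clock'],2),'pos',p.round(4),'turn',rv.round(2),'shift',sh.round(2),'after-turn axes; now-axes',(M.T@(np.array(P)-p)*100).round(2),'F',s['contact_force'].round(2),'op',round(s['opening'],3))
E
python3 - <<'E'
from h import *
import pickle
M,p,s=tool(); print(p.round(4),M.round(3).tolist(),s['contact_force'],s['q'].round(2))
c=cam('wrist'); pickle.dump(c,open('w1.pkl','wb')); save(c,'w1.png',1.5)
h=cv2.cvtColor(c['img'],cv2.COLOR_RGB2HSV); m=cv2.inRange(h,(45,120,60),(80,255,255))
n,l,st,ce=cv2.connectedComponentsWithStats(m)
for i in range(1,n):
    if st[i,4]>100:
        ys,xs=np.nonzero(l==i); w=pix(c,np.c_[xs,ys],.062); k=cv2.minAreaRect(w[:,:2].astype(np.float32)); print(st[i],ce[i]*1.5,w.mean(0),k)
        for q in cv2.boxPoints(k): print(q)
E
```

```text
[ 0.443  -0.2767  0.2255] [[-0.001, 0.946, 0.326], [-0.001, 0.326, -0.946], [-1.0, -0.001, 0.0]] [ 0.58696761  0.32110598 -0.13129569] [ 0.81  0.64 -0.56  1.89  0.48  0.76  0.31]
[ 67  56  24  32 322] [118.07142857 109.31832298] [ 0.25686184 -0.23749576  0.062     ] ((0.2587054967880249, -0.235596165060997), (0.032770417630672455, 0.010293988510966301), 57.28567123413086)
[ 0.24551955 -0.24660058]
[ 0.25418064 -0.25216398]
[ 0.27189144 -0.22459175]
[ 0.26323035 -0.21902835]
[247 143  12  65 724] [378.13674033 263.18577348] [ 0.43996837 -0.27853493  0.062     ] ((0.44059211015701294, -0.2785813808441162), (0.01135370135307312, 0.06639637053012848), 18.587200164794922)
[ 0.4246295 -0.2489243]
[ 0.4457932 -0.3118574]
[ 0.4565547  -0.30823845]
[ 0.435391   -0.24530536]
```

View pics/w1.png

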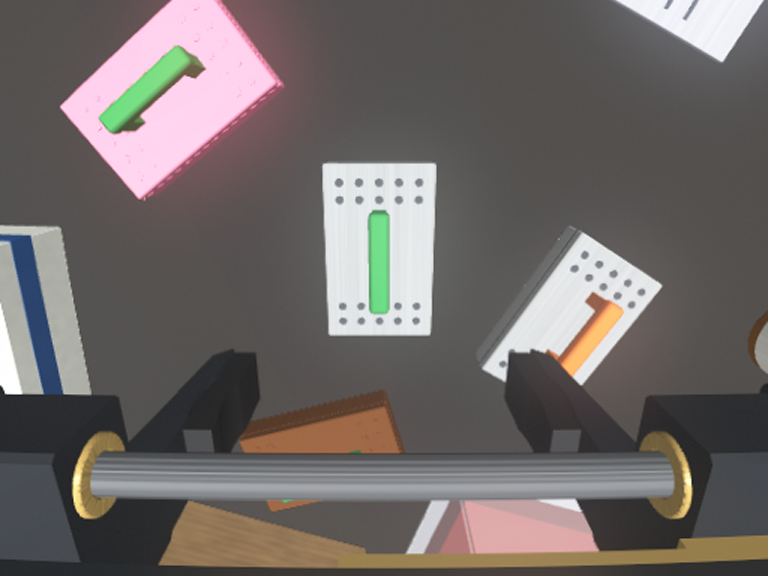

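drive_tool(
  deltas=[
    [[0, 0, 0], [3, -0.1, 0.1], 5],
    [[0, 0, 0], [3, -0.1, 0], 5],
    [[0, 0, 0], [3, -0.1, 0], 5],
    [[0, 0, 0], [3, 0, 0], 5],
    [[0, 0, 0], [2.75, 0, 0], 5],
    [[0, 0, 0], [2, 0, 0], 5],
    [[0, 0, 0], [1, 0, 0], 5],
    [[0, 0, 0], [0, 0, 0], 5],
    [[0, 0, 0], [0, 0, 0], 5],
  ],
  force=25,
)

```text
clock: 3.2
tool_pos: [0.4408, -0.2787, 0.0484]
eef_rot: [0.411, 0.576, -0.411, 0.576]
contact_force: [-0.6, -0.0, -0.0]
opening: 0.567
```

drive_tool(
  deltas=[
    [[0, 0, 0], [0, 0, 0], 0.5],
    [[0, 0, 0], [0, 0, 0], 0.5],
    [[0, 0, 0], [0, 0, 0], 0.5],
    [[0, 0, 0], [0, 0, 0], 0.5],
    [[0, 0, 0], [0, 0, 0], 0.5],
    [[0, 0, 0], [0, 0, 0], 0.5],
  ],
)

```text
clock: 3.7
tool_pos: [0.4411, -0.2782, 0.0486]
eef_rot: [0.41, 0.576, -0.411, 0.576]
contact_force: [-0.4, -0.5, 2.5]
opening: 0.151
```

drive_tool(
  deltas=[
    [[0, 0, 0], [-1, 0, 0], 0.5],
    [[0, 0, 0], [-2, 0, 0], 0.5],
    [[0, 0, 0], [-2, 0, 0], 0.5],
    [[0, 0, 0], [-2, 0, 0], 0.5],
    [[0, 0, 0], [-2, 0, 0], 0.5],
    [[0, 0, 0], [-1, 0, 0], 0.5],
    [[0, 0, 0], [0, 0, 0], 0.5],
  ],
)

```text
clock: 4.28
tool_pos: [0.4418, -0.2784, 0.1501]
eef_rot: [0.411, 0.575, -0.41, 0.577]
contact_force: [0.0, -0.1, -6.3]
opening: 0.154
```

```bash
cat >> h.py <<'E'
def deckT(p):
    T=np.eye(4); T[:3,:3]=R.from_euler('ZY',[p[2],-0.14]).as_matrix(); T[:3,3]=[p[0],p[1],.05]; return T
def dgo(x,y,z,f='deck.npy'):
    "goal: TCP at deck coords"
    T=deckT(np.load(f)); M=T[:3,:3]; _,p,_=tool(); print('deck-frame TCP now',(M.T@(p-T[:3,3])).round(4)); go((T@[x,y,z,1])[:3],np.c_[-M[:,2],-M[:,1],-M[:,0]])
E
python3 -c "
from h import *
dgo(-.12,0,.148)"
```

```text
deck-frame TCP now [-0.3889  0.0859  0.1559]
t 4.28 pos [ 0.4418 -0.2784  0.1501] turn [24.21  8.    1.54] shift [  0.79   8.59 -26.89] after-turn axes; now-axes [ -2.97  18.81 -20.85] F [ 0.01 -0.11 -6.29] op 0.154
```

drive_tool(
  deltas=[
    [[4, 1.33, 0.26], [-0.2, 0, 0], 0.5],
    [[4, 1.33, 0.26], [-0.2, 0, 0], 0.5],
    [[4, 1.33, 0.26], [-0.2, 0, 0], 0.5],
    [[4, 1.33, 0.26], [-0.2, 0, 0], 0.5],
    [[4, 1.33, 0.26], [-0.2, 0, 0], 0.5],
    [[4.2, 1.33, 0.26], [0, 0, 0], 0.5],
  ],
)

```text
clock: 4.78
tool_pos: [0.4404, -0.2784, 0.1572]
eef_rot: [0.558, 0.51, -0.486, 0.439]
contact_force: [0.5, -0.1, -4.5]
opening: 0.152
```

drive_tool(
  deltas=[
    [[0, 0, 0], [0.1, 0.4, -1.4], 0.5],
    [[0, 0, 0], [0.1, 0.8, -2.5], 0.5],
    [[0, 0, 0], [0.1, 1, -3], 0.5],
    [[0, 0, 0], [0.1, 1, -3], 0.5],
    [[0, 0, 0], [0.1, 1, -3], 0.5],
    [[0, 0, 0], [0.1, 1, -3], 0.5],
    [[0, 0, 0], [0.1, 1, -3], 0.5],
    [[0, 0, 0], [0.1, 1, -3], 0.5],
    [[0, 0, 0], [0, 0.8, -2.5], 0.5],
    [[0, 0, 0], [0, 0.6, -1.8], 0.5],
    [[0, 0, 0], [0, 0, -0.6], 0.5],
    [[0, 0, 0], [0, 0, 0], 0.5],
  ],
)

```text
clock: 5.78
tool_pos: [0.5502, -0.0188, 0.1868]
eef_rot: [0.556, 0.511, -0.484, 0.442]
contact_force: [-0.5, -0.2, -6.0]
opening: 0.148
```

```bash
python3 - <<'E'
from h import *
import pickle
dgo(-.12,0,.148); print(tool()[2]['q'].round(2))
c=cam('wrist'); pickle.dump(c,open('w2.pkl','wb')); 
T=deckT(np.load('deck.npy'))
im=c['img'].copy()
for X in [(.19,.07,0),(.19,-.07,0),(0,.046,.02),(0,-.046,.02),(-.042,.062,.02),(-.042,-.062,.02),(.17,.046,.02),(.17,-.046,.02),(.17,0,.018)]:
    u=proj(c,(T@[*X,1])[:3])[0]; print(X,u.round(0)*1.5); cv2.circle(im,tuple(int(v) for v in u),2,(255,0,255),-1)
c['img']=im; save(c,'w2.png',1.5)
E
```

```text
deck-frame TCP now [-0.118   0.0015  0.1548]
t 5.78 pos [ 0.5502 -0.0188  0.1868] turn [ 0.21 -0.08  0.3 ] shift [0.68 0.15 0.2 ] after-turn axes; now-axes [0.68 0.15 0.21] F [-0.47 -0.17 -5.98] op 0.148
[ 0.31  0.72 -0.46  1.85  0.26  0.64 -0.35]
(0.19, 0.07, 0) [ 247.5 -336. ]
(0.19, -0.07, 0) [ 532.5 -336. ]
(0, 0.046, 0.02) [303.  63.]
(0, -0.046, 0.02) [474.   64.5]
(-0.042, 0.062, 0.02) [277.5 144. ]
(-0.042, -0.062, 0.02) [498.  145.5]
(0.17, 0.046, 0.02) [ 289.5 -327. ]
(0.17, -0.046, 0.02) [ 490.5 -327. ]
(0.17, 0, 0.018) [ 390.  -325.5]
```

View pics/w2.png

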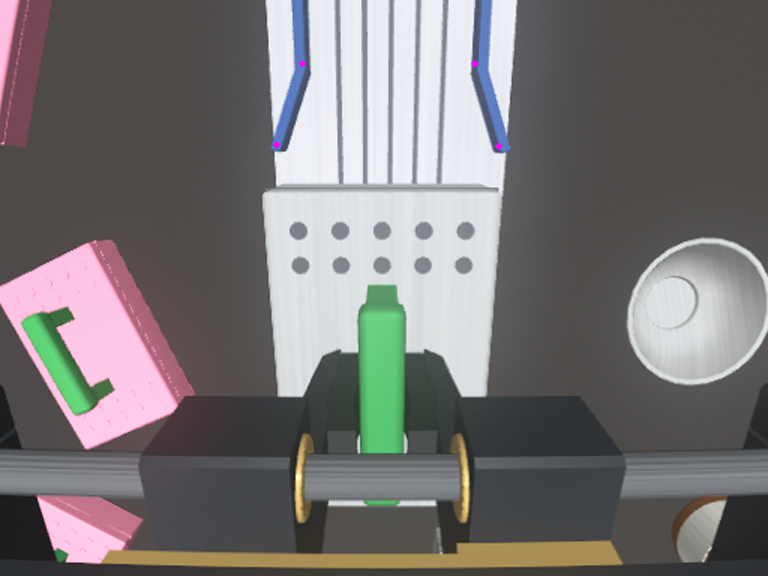

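drive_tool(
  deltas=[
    [[0, 0, 0.3], [1, 0.2, 0.2], 0.5],
    [[0, 0, 0], [1.5, 0, 0], 0.5],
    [[0, 0, 0], [1.5, 0, 0], 0.5],
    [[0, 0, 0], [1.5, 0, 0], 0.5],
    [[0, 0, 0], [1.5, 0, 0], 0.5],
    [[0, 0, 0], [1.5, 0, 0], 0.5],
    [[0, 0, 0], [1, 0, 0], 0.5],
    [[0, 0, 0], [0.3, 0, 0], 0.5],
    [[0, 0, 0], [0, 0, 0], 0.5],
    [[0, 0, 0], [0, 0, 0], 0.5],
  ],
)

```text
clock: 6.67
tool_pos: [0.5543, -0.0102, 0.0905]
eef_rot: [0.558, 0.508, -0.484, 0.442]
contact_force: [0.6, 0.2, -5.7]
opening: 0.155
```

```bash
python3 -c "
from h import *
dgo(-.12,0,.048)"
```

```text
deck-frame TCP now [-0.1226 -0.0017  0.0582]
t 6.67 pos [ 0.5543 -0.0102  0.0905] turn [-0.05 -0.02 -0.15] shift [ 1.02 -0.17 -0.26] after-turn axes; now-axes [ 1.02 -0.18 -0.26] F [ 0.57  0.16 -5.75] op 0.155
```

drive_tool(
  deltas=[
    [[0, 0, 0], [0.2, -0.1, 0], 0.5],
    [[0, 0, 0], [0.2, -0.05, 0], 0.5],
    [[0, 0, 0], [0.2, 0, 0], 0.5],
    [[0, 0, 0], [0.2, 0, 0], 0.5],
    [[0, 0, 0], [0, 0, 0], 0.5],
  ],
)

```text
clock: 7.08
tool_pos: [0.5527, -0.008, 0.0822]
eef_rot: [0.558, 0.508, -0.484, 0.443]
contact_force: [-0.3, -0.4, -5.2]
opening: 0.152
```

drive_tool(
  deltas=[
    [[0, 0, 0], [0.1, 0, 0], 0.5],
    [[0, 0, 0], [0, 0, 0], 0.5],
    [[0, 0, 0], [0, 0, 0], 0.5],
  ],
)

```text
clock: 7.33
tool_pos: [0.553, -0.008, 0.0815]
eef_rot: [0.558, 0.508, -0.484, 0.443]
contact_force: [-0.1, -0.1, -4.5]
opening: 0.154
```

drive_tool(
  deltas=[
    [[0, 0, 0], [0.1, 0, 0], 0.5],
    [[0, 0, 0], [0, 0, 0], 0.5],
    [[0, 0, 0], [0, 0, 0], 0.5],
  ],
)

```text
clock: 7.58
tool_pos: [0.553, -0.008, 0.0815]
eef_rot: [0.558, 0.508, -0.484, 0.443]
contact_force: [-3.2, -1.0, 4.6]
opening: 0.152
```

drive_tool(
  deltas=[
    [[0, 0, 0], [0, 0, 0], 2],
    [[0, 0, 0], [0, 0, 0], 3],
    [[0, 0, 0], [0, 0, 0], 4],
    [[0, 0, 0], [0, 0, 0], 4],
    [[0, 0, 0], [0, 0, 0], 4],
    [[0, 0, 0], [0, 0, 0], 4],
  ],
)

```text
clock: 8.08
tool_pos: [0.553, -0.0078, 0.0804]
eef_rot: [0.558, 0.508, -0.484, 0.443]
contact_force: [0.6, -0.2, -0.1]
opening: 0.455
```

drive_tool(
  deltas=[
    [[0, 0, 0], [-1, 0, 0], 4],
    [[0, 0, 0], [-2, 0, 0], 4],
    [[0, 0, 0], [-3, 0, 0], 4],
    [[0, 0, 0], [-3, 0, 0], 4],
    [[0, 0, 0], [-3, 0, 0], 4],
    [[0, 0, 0], [0, 0, 1], 4],
    [[0, 0, 0], [0, 0, 3], 4],
    [[0, 0, 0], [0, 0, 3], 4],
    [[0, 0, 0], [0, 0, 3], 4],
    [[0, 0, 0], [0, 0, 1], 4],
    [[0, 0, 0], [0, 0, 0], 4],
    [[0, 0, 0], [0, 0, 0], 4],
  ],
)

```text
clock: 9.08
tool_pos: [0.5412, -0.1323, 0.184]
eef_rot: [0.559, 0.508, -0.483, 0.442]
contact_force: [0.1, 0.9, 0.4]
opening: 0.455
```

```bash
python3 - <<'E'
from h import *
import pickle
dgo(-.225,0,.13); print(tool()[2]['q'].round(2))
T=deckT(np.load('deck.npy'))
c=cam('wrist'); pickle.dump(c,open('w3.pkl','wb')); save(c,'w3.png',1.5)
E
```

```text
deck-frame TCP now [-2.311e-01  2.000e-04  1.679e-01]
t 9.08 pos [ 0.5412 -0.1323  0.184 ] turn [-0.02 -0.11 -0.15] shift [ 3.79  0.02 -0.61] after-turn axes; now-axes [ 3.79  0.01 -0.61] F [0.06 0.86 0.42] op 0.455
[ 0.52  0.74 -0.49  1.81  0.29  0.68 -0.17]
```

View pics/w3.png

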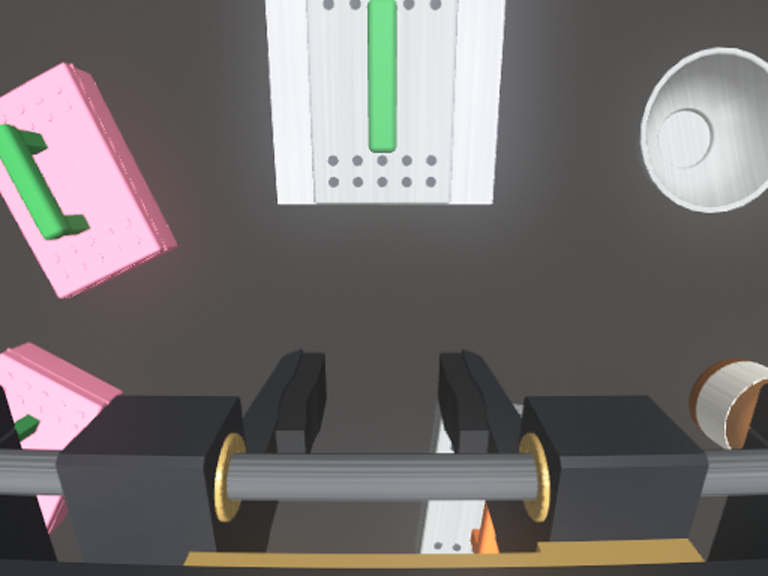

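drive_tool(
  deltas=[
    [[0, 0, 0], [1, 0, 0], 3],
    [[0, 0, 0], [3, 0, 0], 3],
    [[0, 0, 0], [3, 0, 0], 3],
    [[0, 0, 0], [3, 0, 0], 3],
    [[0, 0, 0], [3, 0, 0], 3],
    [[0, 0, 0], [1.5, 0, 0], 3],
    [[0, 0, 0], [0, 0, 0], 3],
    [[0, 0, 0], [0, 0, 0], 3],
  ],
)

```text
clock: 9.8
tool_pos: [0.5431, -0.1106, 0.0397]
eef_rot: [0.558, 0.51, -0.483, 0.443]
contact_force: [-0.1, -0.1, 0.6]
opening: 0.344
```

```bash
cat > p.py <<'E'
from h import *
def st():
    T=deckT(np.load('deck.npy')); M,p,s=tool(); F=T[:3,:3].T@s['contact_force']; print('t',round(s['clock'],2),'deckTCP mm',(T[:3,:3].T@(p-T[:3,3])*1e3).round(2),'Fdeck',F.round(2))
st()
E
python3 p.py; python3 -c "
from h import *
dgo(-.2,0,.023)"
```

```text
t 9.8 deckTCP mm [-2.2968e+02  2.1000e-01  2.2010e+01] Fdeck [-0.06  0.12  0.57]
deck-frame TCP now [-2.297e-01  2.000e-04  2.200e-02]
t 9.8 pos [ 0.5431 -0.1106  0.0397] turn [ 0.16 -0.12 -0.03] shift [-0.1   0.02 -2.97] after-turn axes; now-axes [-0.09  0.03 -2.97] F [-0.14 -0.13  0.55] op 0.344
```

drive_tool(
  deltas=[
    [[0, 0, 0], [0, 0, -1], 3],
    [[0, 0, 0], [0, 0, -1], 3],
    [[0, 0, 0], [0, 0, -0.6], 3],
    [[0, 0, 0], [0, 0, -0.4], 3],
    [[0, 0, 0], [0, 0, -0.4], 3],
    [[0, 0, 0], [0, 0, -0.4], 3],
    [[0, 0, 0], [0, 0, -0.4], 3],
    [[0, 0, 0], [0, 0, -0.4], 3],
    [[0, 0, 0], [0, 0, -0.4], 3],
    [[0, 0, 0], [0, 0, -0.4], 3],
  ],
)

```text
clock: 10.63
tool_pos: [0.5483, -0.063, 0.0483]
eef_rot: [0.558, 0.506, -0.486, 0.443]
contact_force: [-0.5, -7.3, 4.3]
opening: 0.34
```

```bash
python3 p.py
```

```text
t 10.63 deckTCP mm [-181.02   -0.58   23.8 ] Fdeck [-6.68 -0.2   5.26]
```

drive_tool(
  deltas=[
    [[0, 0, 0], [0, 0, -0.4], 3],
    [[0, 0, 0], [0, 0, -0.4], 3],
    [[0, 0, 0], [0, 0, -0.4], 3],
    [[0, 0, 0], [0, 0, -0.4], 3],
    [[0, 0, 0], [0, 0, -0.4], 3],
    [[0, 0, 0], [0, 0, -0.4], 3],
    [[0, 0, 0], [0, 0, -0.4], 3],
    [[0, 0, 0], [0, 0, -0.4], 3],
    [[0, 0, 0], [0, 0, -0.4], 3],
    [[0, 0, 0], [0, 0, -0.4], 3],
  ],
)

```text
clock: 11.47
tool_pos: [0.5519, -0.0235, 0.0539]
eef_rot: [0.558, 0.506, -0.486, 0.443]
contact_force: [-0.7, -6.8, 3.1]
opening: 0.343
```

```bash
python3 p.py;  python3 - <<'E'
from h import *
dgo(-.1,0,.023)
c=cam('wrist'); save(c,'w4.png',1.2)
E
```

```text
t 11.47 deckTCP mm [-141.04   -0.54   23.8 ] Fdeck [-6.35  0.08  3.99]
deck-frame TCP now [-0.141  -0.0005  0.0238]
t 11.47 pos [ 0.5519 -0.0235  0.0539] turn [-0.18  0.21 -0.19] shift [ 0.08 -0.05 -4.1 ] after-turn axes; now-axes [ 0.06 -0.07 -4.1 ] F [-0.71 -6.81  3.06] op 0.343
```

View pics/w4.png

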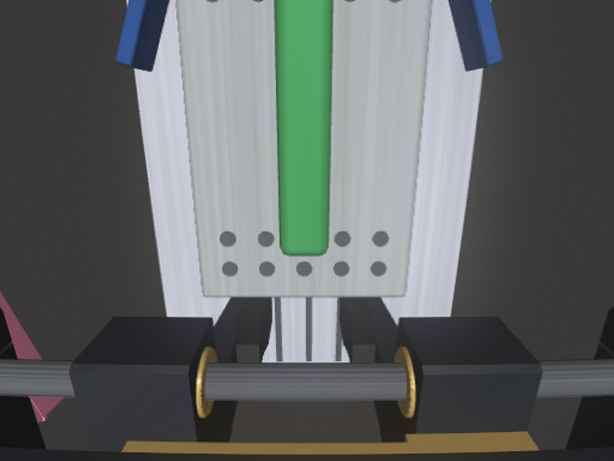

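drive_tool(
  deltas=[
    [[0, 0, 0], [0, 0, -0.4], 3],
    [[0, 0, 0], [0, 0, -0.4], 3],
    [[0, 0, 0], [0, 0, -0.4], 3],
    [[0, 0, 0], [0, 0, -0.4], 3],
    [[0, 0, 0], [0, 0, -0.4], 3],
    [[0, 0, 0], [0, 0, -0.4], 3],
    [[0, 0, 0], [0, 0, -0.4], 3],
    [[0, 0, 0], [0, 0, -0.4], 3],
    [[0, 0, 0], [0, 0, -0.4], 3],
    [[0, 0, 0], [0, 0, -0.4], 3],
    [[0, 0, 0], [0, 0, -0.4], 3],
    [[0, 0, 0], [0, 0, -0.4], 3],
  ],
)

```text
clock: 12.52
tool_pos: [0.556, 0.0242, 0.0604]
eef_rot: [0.558, 0.507, -0.485, 0.443]
contact_force: [-0.4, -6.4, 3.5]
opening: 0.337
```

```bash
python3 p.py; python3 - <<'E'
from h import *
import pickle
T=deckT(np.load('deck.npy'))
S=pickle.load(open('scene0.pkl','rb')); D=pickle.load(open('side0.pkl','rb'))
for n,c,b in (('scene',S,(500,230,530,265)),('side',D,(300,345,345,375))):
    h=cv2.cvtColor(c['img'],cv2.COLOR_RGB2HSV); m=cv2.inRange(h,(0,130,60),(8,255,255))|cv2.inRange(h,(172,130,60),(180,255,255))
    x0,y0,x1,y1=[int(v/1.5) for v in b]; ys,xs=np.nonzero(m[y0:y1,x0:x1]); u=np.array([xs.mean()+x0,ys.mean()+y0]); 
    g=[(x,y) for x in np.arange(.09,.17,.001) for y in (0,)]
    d=[np.linalg.norm(proj(c,(T@[x,y,.018,1])[:3])[0]-u) for x,y in g]; i=np.argmin(d); print(n,len(xs),u*1.5,g[i],d[i])
    sc=cam(n); save(sc,n+'5.png',1)
E
```

```text
t 12.52 deckTCP mm [-92.64  -0.35  23.59] Fdeck [-5.84 -0.13  4.39]
scene 65 [516.11538462 249.71538462] (np.float64(0.12100000000000002), 0) 0.9558704390608205
side 104 [321.62019231 358.3125    ] (np.float64(0.12000000000000002), 0) 0.9612899498778011
```

drive_tool(
  deltas=[
    [[0, 0, 0], [0, 0, -0.4], 3],
    [[0, 0, 0], [0, 0, -0.4], 3],
    [[0, 0, 0], [0, 0, -0.4], 3],
    [[0, 0, 0], [0, 0, -0.4], 3],
    [[0, 0, 0], [0, 0, -0.4], 3],
    [[0, 0, 0], [0, 0, -0.4], 3],
    [[0, 0, 0], [0, 0, -0.4], 3],
    [[0, 0, 0], [0, 0, -0.3], 3],
    [[0, 0, 0], [0, 0, -0.3], 3],
    [[0, 0, 0], [0, 0, -0.2], 3],
    [[0, 0, 0], [0, 0, -0.2], 3],
    [[0, 0, 0], [0, 0, -0.2], 3],
  ],
)

```text
clock: 13.62
tool_pos: [0.5595, 0.0642, 0.0658]
eef_rot: [0.558, 0.507, -0.485, 0.443]
contact_force: [0.2, -7.1, 4.5]
opening: 0.34
```

```bash
python3 p.py
```

```text
t 13.62 deckTCP mm [-52.14  -0.16  23.32] Fdeck [-6.34 -0.8   5.42]
```

drive_tool(
  deltas=[
    [[0, 0, 0], [0, 0, -0.1], 3],
    [[0, 0, 0], [0, 0, -0.1], 3],
    [[0, 0, 0], [0, 0, -0.1], 3],
    [[0, 0, 0], [0, 0, -0.1], 3],
    [[0, 0, 0], [0, 0, -0.1], 3],
    [[0, 0, 0], [0, 0, -0.1], 3],
    [[0, 0, 0], [0, 0, -0.1], 3],
    [[0, 0, 0], [0, 0, -0.1], 3],
  ],
)

```text
clock: 14.28
tool_pos: [0.5602, 0.072, 0.0669]
eef_rot: [0.558, 0.507, -0.485, 0.443]
contact_force: [-0.6, -6.4, 3.4]
opening: 0.337
```

```bash
python3 p.py
```

```text
t 14.28 deckTCP mm [-44.25  -0.12  23.32] Fdeck [-5.85  0.07  4.3 ]
```

drive_tool(
  deltas=[
    [[0, 0, 0], [0, 0, -0.1], 3],
    [[0, 0, 0], [0, 0, -0.1], 3],
    [[0, 0, 0], [0, 0, -0.1], 3],
    [[0, 0, 0], [0, 0, -0.1], 3],
    [[0, 0, 0], [0, 0, -0.1], 3],
    [[0, 0, 0], [0, 0, -0.1], 3],
    [[0, 0, 0], [0, 0, -0.1], 3],
    [[0, 0, 0], [0, 0, -0.1], 3],
  ],
)

```text
clock: 14.95
tool_pos: [0.5609, 0.0799, 0.068]
eef_rot: [0.558, 0.507, -0.485, 0.443]
contact_force: [-0.7, -7.1, 4.2]
opening: 0.339
```

drive_tool(
  deltas=[
    [[0, 0, 0], [0, 0, -0.05], 3],
    [[0, 0, 0], [0, 0, -0.05], 3],
    [[0, 0, 0], [0, 0, -0.05], 3],
    [[0, 0, 0], [0, 0, -0.05], 3],
  ],
)

```text
clock: 15.28
tool_pos: [0.561, 0.0818, 0.0683]
eef_rot: [0.558, 0.507, -0.485, 0.443]
contact_force: [-0.9, -6.6, 3.7]
opening: 0.336
```

drive_tool(
  deltas=[
    [[0, 0, 0], [0, 0, -0.05], 3],
    [[0, 0, 0], [0, 0, -0.05], 3],
    [[0, 0, 0], [0, 0, -0.05], 3],
  ],
)

```text
clock: 15.53
tool_pos: [0.5612, 0.0833, 0.0685]
eef_rot: [0.558, 0.507, -0.485, 0.443]
contact_force: [-1.2, -6.6, 4.4]
opening: 0.341
```

drive_tool(
  deltas=[
    [[0, 0, 0], [0, 0, -0.05], 3],
    [[0, 0, 0], [0, 0, -0.05], 3],
    [[0, 0, 0], [0, 0, -0.05], 3],
  ],
)

```text
clock: 15.78
tool_pos: [0.5613, 0.0848, 0.0687]
eef_rot: [0.558, 0.507, -0.485, 0.443]
contact_force: [-0.5, -5.4, 3.8]
opening: 0.339
```

drive_tool(
  deltas=[
    [[0, 0, 0], [0, 0, -0.05], 3],
    [[0, 0, 0], [0, 0, -0.05], 3],
    [[0, 0, 0], [0, 0, -0.05], 3],
  ],
)

```text
clock: 16.03
tool_pos: [0.5614, 0.0862, 0.0689]
eef_rot: [0.558, 0.507, -0.485, 0.443]
contact_force: [0.6, -6.9, 4.2]
opening: 0.338
```

drive_tool(
  deltas=[
    [[0, 0, 0], [0, 0, -0.05], 3],
    [[0, 0, 0], [0, 0, -0.05], 3],
    [[0, 0, 0], [0, 0, -0.05], 3],
  ],
)

```text
clock: 16.28
tool_pos: [0.5616, 0.0877, 0.0691]
eef_rot: [0.558, 0.507, -0.485, 0.443]
contact_force: [-0.1, -7.4, 4.0]
opening: 0.34
```

drive_tool(
  deltas=[
    [[0, 0, 0], [0, 0, -0.05], 3],
    [[0, 0, 0], [0, 0, -0.05], 3],
  ],
)

```text
clock: 16.45
tool_pos: [0.5617, 0.0887, 0.0693]
eef_rot: [0.558, 0.507, -0.485, 0.443]
contact_force: [-0.1, -6.2, 4.9]
opening: 0.336
```

drive_tool(
  deltas=[
    [[0, 0, 0], [0, 0, -0.05], 3],
    [[0, 0, 0], [0, 0, -0.05], 3],
  ],
)

```text
clock: 16.62
tool_pos: [0.5618, 0.0897, 0.0694]
eef_rot: [0.558, 0.507, -0.485, 0.443]
contact_force: [-0.8, -6.4, 4.3]
opening: 0.339
```

drive_tool(
  deltas=[
    [[0, 0, 0], [0, 0, -0.05], 3],
    [[0, 0, 0], [0, 0, -0.05], 3],
  ],
)

```text
clock: 16.78
tool_pos: [0.5618, 0.0907, 0.0695]
eef_rot: [0.558, 0.507, -0.485, 0.443]
contact_force: [-0.9, -6.6, 4.1]
opening: 0.339
```

drive_tool(
  deltas=[
    [[0, 0, 0], [0, 0, -0.05], 3],
    [[0, 0, 0], [0, 0, -0.05], 3],
  ],
)

```text
clock: 16.95
tool_pos: [0.562, 0.0917, 0.0697]
eef_rot: [0.558, 0.507, -0.485, 0.443]
contact_force: [-0.1, -6.2, 4.9]
opening: 0.342
```

drive_tool(
  deltas=[
    [[0, 0, 0], [0, 0, -0.05], 3],
    [[0, 0, 0], [0, 0, -0.05], 3],
  ],
)

```text
clock: 17.12
tool_pos: [0.5621, 0.0927, 0.0698]
eef_rot: [0.558, 0.507, -0.485, 0.443]
contact_force: [-0.6, -6.8, 4.4]
opening: 0.341
```

drive_tool(
  deltas=[
    [[0, 0, 0], [0, 0, -0.05], 3],
    [[0, 0, 0], [0, 0, -0.05], 3],
  ],
)

```text
clock: 17.28
tool_pos: [0.5621, 0.0934, 0.0699]
eef_rot: [0.558, 0.507, -0.485, 0.443]
contact_force: [-0.2, -7.2, 4.2]
opening: 0.34
```

drive_tool(
  deltas=[
    [[0, 0, 0], [0, 0, -0.05], 3],
    [[0, 0, 0], [0, 0, -0.05], 3],
  ],
)

```text
clock: 17.45
tool_pos: [0.5621, 0.0939, 0.07]
eef_rot: [0.558, 0.507, -0.486, 0.443]
contact_force: [-0.6, -8.6, 3.9]
opening: 0.34
```

```bash
python3 p.py
```

```text
t 17.45 deckTCP mm [-22.11  -0.06  23.3 ] Fdeck [-7.96 -0.18  5.07]
```

drive_tool(
  deltas=[
    [[0, 0, 0], [0, 0, -0.05], 3],
    [[0, 0, 0], [0, 0, -0.05], 3],
  ],
)

```text
clock: 17.62
tool_pos: [0.5621, 0.0943, 0.0701]
eef_rot: [0.557, 0.507, -0.486, 0.443]
contact_force: [-1.4, -9.4, 4.1]
opening: 0.338
```

drive_tool(
  deltas=[
    [[0, 0, 0], [0, 0, -0.05], 3],
    [[0, 0, 0], [0, 0, -0.05], 3],
  ],
)

```text
clock: 17.78
tool_pos: [0.5621, 0.0947, 0.0701]
eef_rot: [0.557, 0.507, -0.486, 0.443]
contact_force: [-0.1, -10.1, 3.9]
opening: 0.34
```

drive_tool(
  deltas=[
    [[0, 0, 0], [0, 0, -0.05], 3],
    [[0, 0, 0], [0, 0, -0.05], 3],
    [[0, 0, 0], [0, 0, -0.05], 3],
  ],
)

```text
clock: 18.03
tool_pos: [0.5621, 0.0953, 0.0702]
eef_rot: [0.557, 0.506, -0.487, 0.443]
contact_force: [-1.0, -11.6, 4.1]
opening: 0.341
```

drive_tool(
  deltas=[
    [[0, 0, 0], [0, 0, -0.05], 3],
    [[0, 0, 0], [0, 0, -0.05], 3],
  ],
)

```text
clock: 18.2
tool_pos: [0.5621, 0.0957, 0.0703]
eef_rot: [0.557, 0.506, -0.487, 0.443]
contact_force: [-1.4, -12.6, 3.4]
opening: 0.341
```

drive_tool(
  deltas=[
    [[0, 0, 0], [0, 0, 0], 3],
    [[0, 0, 0], [0, 0, 0], 3],
  ],
)

```text
clock: 18.37
tool_pos: [0.5621, 0.0958, 0.0703]
eef_rot: [0.557, 0.506, -0.487, 0.443]
contact_force: [-0.7, -12.6, 4.0]
opening: 0.343
```

drive_tool(
  deltas=[
    [[0, 0, 0], [0, 0, -0.04], 3],
    [[0, 0, 0], [0, 0, 0], 3],
    [[0, 0, 0], [0, 0, 0], 3],
    [[0, 0, 0], [0, 0, 0], 3],
  ],
)

```text
clock: 18.7
tool_pos: [0.562, 0.0958, 0.0703]
eef_rot: [0.557, 0.506, -0.488, 0.443]
contact_force: [-0.9, -12.4, 5.0]
opening: 0.342
```

drive_tool(
  deltas=[
    [[0, 0, 0], [0, 0, 0.1], 3],
    [[0, 0, 0], [0, 0, 0.1], 3],
    [[0, 0, 0], [0, 0, 0.1], 3],
    [[0, 0, 0], [0, 0, 0.2], 3],
    [[0, 0, 0], [0, 0, 0.5], 3],
    [[0, 0, 0], [0, 0, 1], 3],
    [[0, 0, 0], [0, 0, 2], 3],
    [[0, 0, 0], [0, 0, 2], 3],
    [[0, 0, 0], [0, 0, 2], 3],
    [[0, 0, 0], [0, 0, 1], 3],
    [[0, 0, 0], [0, 0, 0], 3],
  ],
)

```text
clock: 19.62
tool_pos: [0.5543, 0.0101, 0.0575]
eef_rot: [0.559, 0.507, -0.485, 0.442]
contact_force: [0.4, -0.9, -0.5]
opening: 0.339
```

```bash
python3 p.py; python3 - <<'E'
from h import *
a=cam('scene');b=cam('side'); w=cam('wrist')
A=cv2.resize(a['img'][120:240,220:400],(540,360),interpolation=cv2.INTER_CUBIC) ;B=cv2.resize(w['img'][:240],(512,240))
C=np.zeros((600,540,3),np.uint8);C[:360]=A;C[360:,:512]=B
cv2.imwrite('pics/end.png',C[:,:,::-1])
E
```

```text
t 19.62 deckTCP mm [-1.0717e+02  8.0000e-02  2.2670e+01] Fdeck [-0.96 -0.47 -0.38]
```

View pics/end.png

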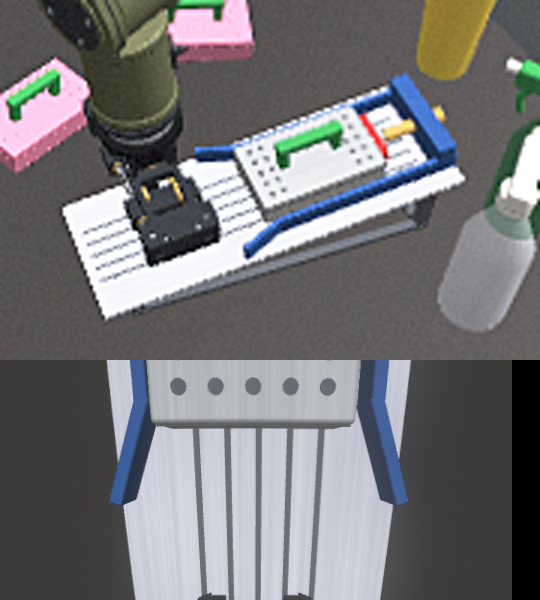

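The end view shows the cassette flat between the guides and square against the red pad, with the gripper clear, so I'm handing in.

```bash
python3 -c "
from h import *
print(r.finish_job())"
```

```text
the job is handed in; nothing more can be done
None
```

I set the green-handled cassette down at the open low end of the deck, let go, and pushed it up between the guides against the red buffer with two parted fingers. I then backed away and handed the job in at about 19.6 s of the 69 s allowed; no verdict was reported.

- **Buffer press:** The buffer was met close to where the camera images had put it. Sliding took a steady 6.7 N or so, and the push peaked at about 12.6 N. That leaves roughly 5.8 N on the buffer, and about 2.8 mm of movement after contact agrees with it. Both are inferred from the tool's force and position readings, which were noisy by about 0.5 to 0.8 N; I had no direct reading of the buffer.
- **Last pictures:** The cassette sits between the guides, square, with its end on the red pad. The gripper is clear, about 85 mm back.
- **Other objects:** I noticed no contact with anything else, but I did not re-measure where the orange-handled cassette, sprayers, bowl and tumbler ended up.
- **Unexplained reading:** While pushing, the fingers felt a steady upward force of about 4 to 5 N. I put it down to friction against the end of the cassette. It did not change as the cassette moved up, and the cassette looked flat in the pictures.

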